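# Saucepan off, tava to simmer

## Robot

A 7-joint arm with a two-finger parallel gripper is mounted at the origin on the work surface. World frame = base frame: x ahead of the robot, y to its left, z up, the work surface at z = 0. Lengths are in m, angles in rad, forces in N, time in s.
With the tool pointing down it reaches from about 0.425 to 0.875 m from the base axis. Payload 4.7 kg.
Tool frame: the origin (TCP) lies midway between the tips of the shut fingers; the grasp point (between the pads) lies 19 mm behind it; z points along the fingers, y is the direction in which the jaws open and shut (so a half turn about z gives the same grasp; the last joint's range is limited). The gripper opens to 87 mm and grips with 3 to 60 N. Pads are 19 mm wide; open, the fingers measure 117 mm over their backs; the gripper's body (75 mm by 190 mm) begins 51 mm behind the grasp point.
Start: joints at [0.014, 0.321, -0.07, 1.45, 0.023, 1.371, -0.057], TCP at [0.65, -0, 0.19] pointing down, gripper open.
Joint ranges: [-2.86, 2.86], [-0.3, 2.09], [-1.38, 1.24], [0.06, 2.45], [-1.56, 4.7], [0.09, 2.05], [-2.69, 2.69]. Speed limits (rad/s): [2.57, 2.57, 3.14, 3.14, 3.14, 3.14, 3.14].

## Interface

Orientations are given as a rotation vector (axis times angle).
In Python, from bench import * gives the robot as it stands.
- The arm moves only by the tool move_arm, never from a script. Its arguments are lists of equal length, an entry for each row: "jaw": the closure in counts, from 0 (fully open) to 255 (shut); "slide": the shift along the tool's x, y, z in cm, a list of three; "dr": the turn, a rotation vector about the tool's x, y, z in degrees, a list of three. A call has 1 to 5 rows; each row shifts and turns the commanded pose from where the row before left it, along the tool's axes as they then stand; what a row does not reach is not made up. A row lasts 1/10 s, in which the tool goes at most 50 mm and 8.59 degrees, less where a joint would pass 70% of its speed; a pose out of reach is approached as far as the arm can. A call with a gripper value outside its range is refused whole. The fingers move at their own pace and stop on an object; "force" is the grip in N (left out, the last holds). Time passes only in rows, so rows that do not move let the fingers close. It gives the time, the measured TCP pose, the force and the opening at its end, in the units of the state.
- get_state(): the state, without advancing time (a new reading comes with each control period).
- get_image(name): name is "scene" or "side" or "wrist"; returns (picture, depth): 480x640x3 uint8, red, green, blue; 480x640 float32, m along the optical axis (not along the pixel's ray), 0 where there is no reading.
- camera_params(name): a dict with "K" (3x3 intrinsics, pixels), "k1" (the pictures are not rectified: a ray, as slopes to the right and down, at radius r is drawn at 1 + k1 r^2 times it, then the intrinsics apply), "extrinsics" (4x4, takes a point from camera to world coordinates); the wrist camera has in their place "tool_from_camera" (4x4, takes a point from camera to tool coordinates, whose origin is the TCP and whose axes are the flange's). Camera axes: x right, y up, looking along -z (the intrinsics and any distortion apply to the point x, -y, -z); pixel columns grow to the right and rows downward; lengths in m; the calibration is good to about 2 mm. A picture is of the moment at which its call begins: read the wrist's pose just before it. camera_params takes no time and is no camera call.
- close_job(): hands the job in, once; it reports no verdict.
Trained networks look in the newest picture that a camera, given by its name, has taken for a name from the list of things; names that differ only in an ending like _2 or _b are one class to them, and where a whole thing is asked for, a point or a joint stands for the part that bears it (a point fixed in the world has none). Each returns a list of dicts, best first, with "score" (0 to 1); they miss things now and then, are a little off and sometimes report something else, mostly with a low value. They report only what shows in the picture. A call takes as long as a camera call.
- regions_of(camera, query): "mask" (480x640 bool, what is visible of it) and "xy" ([column, row] in pixels, amid what is visible of it).
The state is a dict: "time": time; "joint_positions": joint angles; "qd": joint speeds; "joint_torque": joint torques, N m; "position": TCP position; "tool_rot": TCP orientation; "ft_force": force on the tool from outside, world axes, zero at the start; "torque": the same for the moment, N m; "grip_width": opening from 0.0 (shut) to 1.0 (fully open).
Only numpy, scipy, OpenCV 4.12 (cv2) and the standard library are available. Lean on these libraries where they do the work, as an engineer would, in place of code of your own. Each camera call takes 0.05 s, during which the arm holds its last target.

## Task

The saucepan is done and the tava is too hot: with a fingertip, gently push the arm of the chrome tap in front of the saucepan's burner round to off (fully home, pointing at the red dot), and push the arm of the tap in front of the tava's burner round until it points into the blue simmer arc, without ever turning the tava's flame down to off on the way. Do not pinch the taps, and leave the pans and everything else on the worktop where they are.

Things in the scene. Friction and masses are not known exactly. Their poses are not given: they have to be found in the camera images.
- hob: fixed two-burner gas hob: black glass plate 440 x 580 x 12 mm; origin at the centre of its underside, x away from the robot (the cook), y to its left. Two chrome taps stand at x = -150 mm, y = +150 (left) and -150 mm (right); each works the ring burner straight behind it at x = +70 mm. Pan supports reach 62 mm above the worktop, within 108 mm of the burner's centre
- left_burner (a point): centre of the left burner, at the top of its pan support (62 mm above the worktop)
- right_burner (a point): centre of the right burner, at the top of its pan support (62 mm above the worktop)
- tap_left (a joint): angle of the left burner's tap, rad, growing anticlockwise seen from above. 0 = off, hard stop: arm along the hob's +x, at the red dot. 1.57 = full: arm along the hob's +y, at the amber dot. 2.23 to 2.57 = simmer, the blue arc (middle 2.40). Hard stop at 3.0. Starts between 0.8 and 1.8. Turns at about 0.08 N m (2 N at 45 mm); stays where it is left
- tap_left_axis (a point): on the left tap's upright axis at the glass (12 mm above the worktop); axes as the hob's. Chrome boss 38 mm across, 35 mm high, with one level arm 12 mm wide, its end 66 mm from the axis, underside 13 and top 31 mm above the glass, a white stripe on top. Flat coloured marks on the glass 79 mm from the axis
- tap_left_tip (a point): middle of the outer end of the left tap's arm, 66 mm from its axis and 22 mm above the glass; moves with the arm
- tap_right (a joint): angle of the right burner's tap, rad, growing anticlockwise seen from above. 0 = off, hard stop: arm along the hob's +x, at the red dot. 1.57 = full: arm along the hob's +y, at the amber dot. 2.23 to 2.57 = simmer, the blue arc (middle 2.40). Hard stop at 3.0. Starts between 0.8 and 1.8. Turns at about 0.08 N m (2 N at 45 mm); stays where it is left
- tap_right_axis (a point): on the right tap's upright axis at the glass (12 mm above the worktop); axes as the hob's. Chrome boss 38 mm across, 35 mm high, with one level arm 12 mm wide, its end 66 mm from the axis, underside 13 and top 31 mm above the glass, a white stripe on top. Flat coloured marks on the glass 79 mm from the axis
- tap_right_tip (a point): middle of the outer end of the right tap's arm, 66 mm from its axis and 22 mm above the glass; moves with the arm
- tava: flat round aluminium griddle, 224 mm across, 9 mm high, loose on one of the burners; origin at the centre of its underside; dark wooden handle along its own +x, reaching 235 mm from the centre and 40 mm above its underside
- saucepan: steel saucepan with a lid, 150 mm across, 114 mm high with the black lid knob, loose on the other burner; origin at the centre of its underside; black handle along its own +x, reaching 193 mm from the centre
- rolling_board: round wooden rolling board, 230 mm across, 38 mm high, on three feet, beside the hob on the left; origin at the centre of its underside
- rolling_pin: white nylon rolling pin, 300 mm long along its own x, 40 mm thick, lying on the board; origin midway along its underside
- spice_box: closed spice box with a flip lid, orange with a white lid, 186 x 126 x 69 mm, right of the hob; origin at the centre of its underside
- tumbler: steel tumbler, 74 mm across the rim, 100 mm high, in front of the hob on the right; origin at the centre of its underside
- oil_bottle: amber oil bottle with a yellow cap, 68 mm across, 220 mm high, on the right; origin at the centre of its underside
- spatula: spatula with a dark wooden handle, 270 mm long, lying along its own x in front of the hob's left side

How it is judged:
At the end, for the whole second after the job is handed in: The tap of the burner that carries the saucepan is at off (joint below 0.12 rad), the tap of the burner that carries the tava points into the blue simmer arc (joint 2.23 to 2.57 rad), both taps at rest, and each pan still on its burner (within 60 mm of its centre) (((horizontal distance between tava and left_burner below 0.06 m and horizontal distance between saucepan and right_burner below 0.06 m and value of joint tap_left between 2.23 and 2.57 rad and value of joint tap_right below 0.12 rad) or (horizontal distance between tava and right_burner below 0.06 m and horizontal distance between saucepan and left_burner below 0.06 m and value of joint tap_right between 2.23 and 2.57 rad and value of joint tap_left below 0.12 rad)) and velocity of joint tap_left between -0.05 and 0.05 rad/s and velocity of joint tap_right between -0.05 and 0.05 rad/s); the robot touches nothing.
It fails at once if the tava's flame is put out (its tap is turned below 0.35 rad) ((horizontal distance between tava and left_burner below 0.06 m and value of joint tap_left below 0.35 rad) or (horizontal distance between tava and right_burner below 0.06 m and value of joint tap_right below 0.35 rad)).
It fails at once if a tap is pinched or pushed hard, or the hob pressed hard (fingers on the hob and its taps with more than 30 N) (contact force between the fingers and hob above 30 N).
It fails at once if a pan is shifted or lifted more than 15 mm (distance of any of tava, saucepan from where it was at the start of the episode above 0.015 m).
It fails at once if another thing on the worktop is moved more than 20 mm (distance of any of rolling_board, rolling_pin, spice_box, tumbler, oil_bottle, spatula from where it was at the start of the episode above 0.02 m).
It also fails if it takes over 58 s, if anything falls off the work surface, if the arm or the gripper's body presses on something with over 40 N, if the wrist force passes 120 N, or if a joint passes its speed limit or range.

## Working session

There is one attempt and no reset: what is moved stays moved. The work goes in short steps, Python scripts to look and compute and a tool call to move; the robot and the scene stay as the last step left them, time stands still between calls to the robot, and variables do not carry over. Pictures are saved under pics/ and viewed, and the job is handed in when it is done.

Besides the shell and the picture viewer there is one more tool, called after ">>>" in YAML: its name, and indented under it one key for each argument. move_arm: Moves the arm, as the interface text tells. Its arguments: {"type":"object","properties":{"jaw":{"type":"array","items":{"type":"number"}},"slide":{"type":"array","items":{"type":"array","items":{"type":"number"}}},"dr":{"type":"array","items":{"type":"array","items":{"type":"number"}}},"force":{"type":"number"}},"required":["jaw","slide","dr"]}

```bash
mkdir -p pics
cat > h.py <<'E'
from bench import *
import numpy as np, cv2
from scipy.spatial.transform import Rotation as R
def save(n,img): cv2.imwrite('pics/'+n,cv2.cvtColor(img,cv2.COLOR_RGB2BGR))
def ext(cam,st=None):
    p=camera_params(cam)
    if 'extrinsics' in p: return p,np.array(p['extrinsics'])
    T=np.eye(4);T[:3,:3]=R.from_rotvec(st['tool_rot']).as_matrix();T[:3,3]=st['position']
    return p,T@np.array(p['tool_from_camera'])
def rays(cam,uv,st=None):
    p,E=ext(cam,st);K=np.array(p['K']);k=p['k1']
    uv=np.atleast_2d(np.asarray(uv,float))
    d=cv2.undistortPoints(uv.reshape(-1,1,2),K,np.array([k,0,0,0,0.])).reshape(-1,2)
    return E[:3,3],np.c_[d[:,0],-d[:,1],-np.ones(len(d))]@E[:3,:3].T
def at_z(cam,uv,z,st=None):
    o,d=rays(cam,uv,st); return o+d*((z-o[2])/d[:,2])[:,None]
def at_depth(cam,uv,dep,st=None):
    o,d=rays(cam,uv,st); return o+d*np.asarray(dep).reshape(-1,1)
def proj(cam,P,st=None):
    p,E=ext(cam,st);K=np.array(p['K']);k=p['k1']
    c=(np.atleast_2d(P)-E[:3,3])@E[:3,:3]
    x=c[:,0]/-c[:,2];y=-c[:,1]/-c[:,2];s=1+k*(x*x+y*y)
    return np.c_[K[0,0]*x*s+K[0,2],K[1,1]*y*s+K[1,2]]
E
python3 - <<'E'
from h import *
st=get_state();print(st)
for c in ['scene','side','wrist']:
    im,d=get_image(c);save(c+'0.png',im);np.save(c+'0.npy',d)
    p,E=ext(c,st);print(c,E[:3,3].round(3),-E[:3,2].round(2))
E
```

```text
{'time': 0.0, 'joint_positions': array([ 0.01410534,  0.32179995, -0.07007507,  1.45165781,  0.02259647,
        1.37080352, -0.05690577]), 'qd': array([ 8.77326457e-04,  3.03394528e-05, -1.27012597e-03,  1.69069780e-03,
        1.86951819e-04, -1.22023250e-03,  7.52317742e-04]), 'joint_torque': array([-2.58547143e-04, -4.91284704e+01, -4.03903294e-01, -3.12526345e+01,
       -6.40594075e-02,  4.37659642e-02,  1.61017233e-04]), 'position': array([ 6.49391232e-01, -6.14427242e-05,  1.89385100e-01]), 'tool_rot': array([-2.22054000e+00, -2.22056044e+00,  2.19531071e-03]), 'ft_force': array([-0.10593458, -0.22696377,  0.41959662]), 'torque': array([-0.00532797, -0.03763846, -0.03607916]), 'grip_width': 0.9977726856663913}
scene [ 1.081 -0.567  1.353] [-0.35  0.4  -0.85]
side [-0.025 -0.965  1.202] [ 0.35  0.63 -0.7 ]
wrist [0.65  0.072 0.383] [-0.   -0.26 -0.96]
```

View pics/scene0.png

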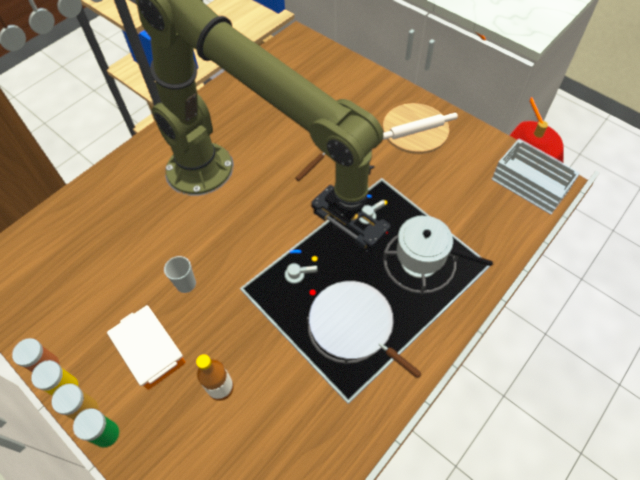

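View pics/side0.png

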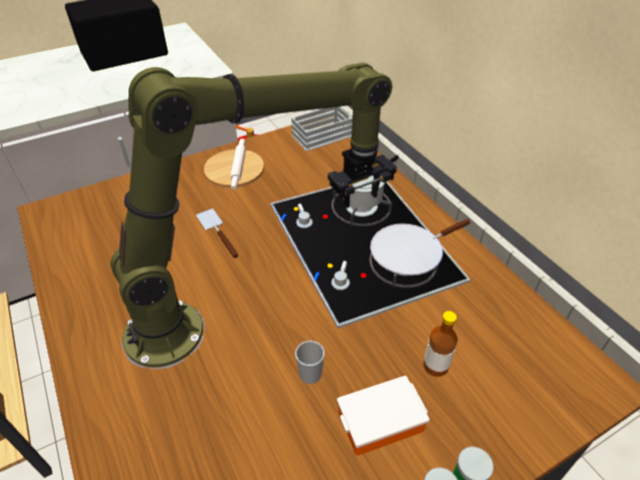

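View pics/wrist0.png

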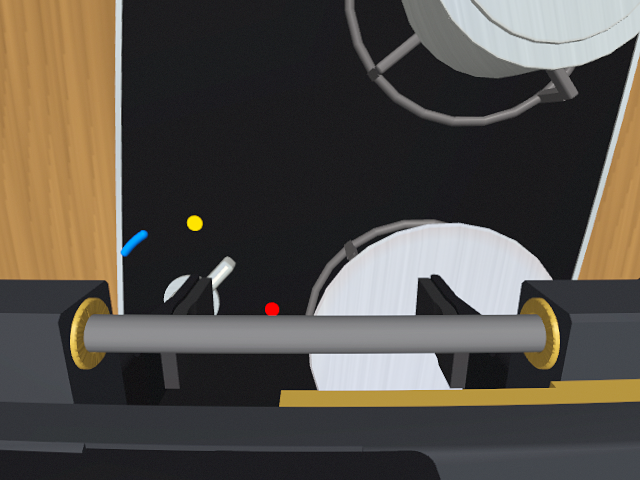

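```bash
cat > m.py <<'E'
from h import *
import sys
st=get_state()
for c,f in [('scene','scene0'),('side','side0'),('wrist','wrist0')]:
    im=cv2.imread('pics/'+f+'.png');hsv=cv2.cvtColor(im,cv2.COLOR_BGR2HSV)
    for n,lo,hi in [('red',(0,200,120),(4,255,255)),('amber',(20,180,150),(32,255,255)),('blue',(95,150,120),(125,255,255))]:
        m=cv2.inRange(hsv,lo,hi);k,l,s,ce=cv2.connectedComponentsWithStats(m)
        for i in range(1,k):
            if 8<s[i,4]<600:
                P=at_z(c,ce[i],0.012,st)[0]
                if 0.4<P[0]<1 and abs(P[1])<.4: print(c,n,s[i,4],ce[i].round(1),P.round(4))
E
python3 m.py
```

```text
scene red 30 [312.3 291.9] [ 0.6077 -0.1046  0.012 ]
scene amber 22 [314.1 258.1] [ 0.5378 -0.0177  0.012 ]
scene blue 14 [368.8 195.6] [0.5187 0.2692 0.012 ]
scene blue 34 [295.6 250.8] [ 0.4787 -0.0348  0.012 ]
side red 15 [324.7 216.3] [0.6411 0.1934 0.012 ]
side red 18 [362.7 275.1] [ 0.6076 -0.1044  0.012 ]
side amber 13 [295.6 208.4] [0.572  0.2812 0.012 ]
side amber 17 [329.9 265.4] [ 0.5392 -0.0183  0.012 ]
side amber 149 [449.2 316.8] [ 0.7373 -0.3629  0.012 ]
side blue 22 [282.9 216.6] [0.513  0.2642 0.012 ]
side blue 29 [316.1 275.7] [ 0.4799 -0.0348  0.012 ]
wrist red 151 [271.6 308.6] [ 0.6064 -0.1042  0.012 ]
wrist amber 199 [194.3 222.7] [ 0.5366 -0.017   0.012 ]
wrist amber 28 [332.5 391. ] [ 0.6679 -0.1993  0.012 ]
wrist amber 10 [352.5 391. ] [ 0.689  -0.1993  0.012 ]
wrist amber 9 [363. 391.] [ 0.7    -0.1994  0.012 ]
wrist amber 48 [437.5 390. ] [ 0.779  -0.1987  0.012 ]
wrist blue 282 [133.4 242.1] [ 0.4765 -0.0359  0.012 ]
```

```bash
cat > ov.py <<'E'
from h import *
th=-0.112
hx=np.array([np.cos(th),np.sin(th),0]);hy=np.array([-np.sin(th),np.cos(th),0])
AR=np.array([.529,-.096,0.012]);AL=np.array([.5628,.2023,0.012])
def arm(A,a,r,z): return A+r*(np.cos(a)*hx+np.sin(a)*hy)+[0,0,z]
E
python3 - <<'E'
from ov import *
st=get_state()
for n,uv in [('wrist',(229,263)),('scene',(316,268)),('side',(344,264))]:
    P=at_z(n,uv,.043,st)[0];v=P-AR;print(n,P.round(3),np.hypot(v@hx,v@hy),np.arctan2(v@hy,v@hx))
for n,uv in [('scene',(386,202)),('side',(300.5,206))]:
    P=at_z(n,uv,.043,st)[0];v=P-AL;print('L',n,P.round(3),np.hypot(v@hx,v@hy),np.arctan2(v@hy,v@hx))
def crop(n,A,o):
    im=cv2.imread(f'pics/{n}0.png');u,v=proj(n,A+[0,0,.02],st)[0].astype(int)
    s=6;x0,y0=u-35,v-35
    c=cv2.resize(im[y0:y0+70,x0:x0+70],None,fx=s,fy=s,interpolation=cv2.INTER_CUBIC)
    for a in [.8,1.0,1.2,1.4,1.6,1.8]:
        for r in (66,):
            p=(proj(n,arm(A,a,.066,.031),st)[0]-[x0,y0]+.5)*s;cv2.circle(c,tuple(int(t) for t in p),3,(0,0,255),-1);cv2.putText(c,str(a),tuple(int(t) for t in p),0,.4,(0,255,0))
    return c
g=np.hstack([crop('side',AL,0),crop('side',AR,0)]);cv2.imwrite('pics/crop.png',cv2.resize(g,(800,400)))
g=np.hstack([crop('scene',AL,0),crop('scene',AR,0)]);cv2.imwrite('pics/crop2.png',cv2.resize(g,(800,400)))
for q in ['saucepan','tava','tumbler','rolling_pin','spatula','oil_bottle']:
    r=regions_of('scene',q)
    for e in r[:1]:
        d=np.load('scene0.npy');ys,xs=np.nonzero(e['mask']&(d>0));P=at_depth('scene',np.c_[xs,ys],d[ys,xs]);print(q,round(e['score'],2),np.median(P,0).round(3),np.percentile(P,2,axis=0).round(3),np.percentile(P,98,axis=0).round(3))
E
```

```text
wrist [ 0.574 -0.046  0.043] 0.06720811824954685 0.9520549152287211
scene [ 0.576 -0.051  0.043] 0.06498088370211498 0.8682260357993679
side [ 0.566 -0.059  0.043] 0.051739431343272545 0.8969192954051173
L scene [0.588 0.265 0.043] 0.06768335391313146 1.3045168755552559
L side [0.577 0.252 0.043] 0.051315607986960055 1.3997824752618757
saucepan 0.94 [0.795 0.165 0.142] [0.714 0.105 0.013] [0.938 0.283 0.161]
tava 0.83 [ 0.764 -0.124  0.068] [ 0.657 -0.216  0.062] [ 0.949 -0.018  0.095]
tumbler 0.88 [ 0.296 -0.323  0.063] [ 0.267 -0.356  0.004] [ 0.337 -0.29   0.101]
rolling_pin 0.71 [0.488 0.574 0.068] [0.424 0.469 0.008] [0.555 0.721 0.081]
spatula 0.72 [0.297 0.231 0.018] [0.283 0.171 0.006] [0.306 0.3   0.025]
oil_bottle 0.63 [ 0.624 -0.471  0.14 ] [ 0.589 -0.499  0.002] [ 0.64  -0.436  0.222]
```

View pics/crop.png

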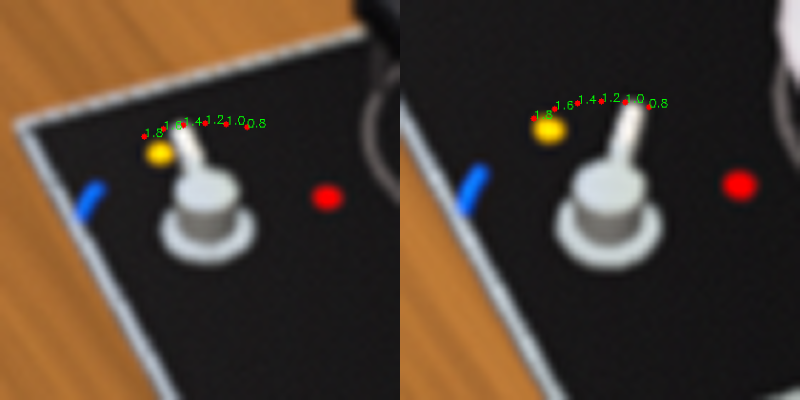

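View pics/crop2.png

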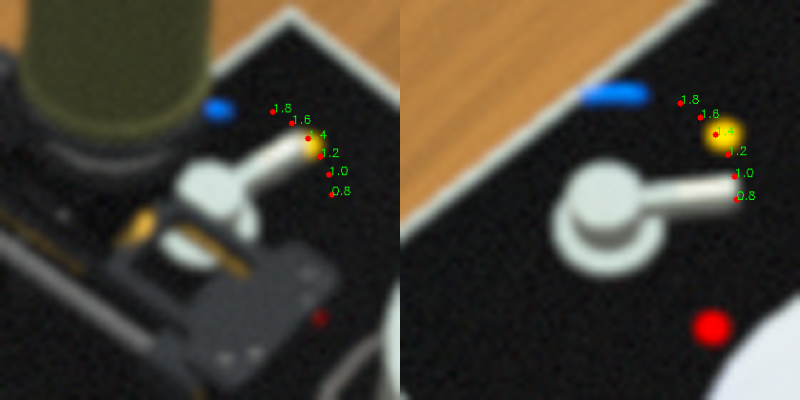

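>>> move_arm:
  jaw: [255,255,255,255,255]
  slide:
    - [-2.8,-2.1,0]
    - [-2.8,-2.1,0]
    - [-2.8,-2.2,0]
    - [0,0,0]
    - [0,0,0]
  dr:
    - [0,0,0]
    - [0,0,0]
    - [0,0,0]
    - [0,0,-8.36]
    - [0,0,-8.36]
  force: 10

```text
time: 0.95
position: [0.5854, -0.0857, 0.191]
tool_rot: [1.87, 2.523, 0.0]
ft_force: [0.5, 1.8, 0.1]
grip_width: 0.632
```

>>> move_arm:
  jaw: [255,255,255,255,255]
  slide:
    - [0,0,0]
    - [0,0,0]
    - [0,0,0]
    - [0,0,0]
    - [0,0,0]
  dr:
    - [0,0,-8.36]
    - [0,0,-8.36]
    - [0,0,-8.36]
    - [0,0,-8.36]
    - [0,0,-8.36]

```text
time: 1.45
position: [0.586, -0.084, 0.1906]
tool_rot: [0.843, 3.026, 0.0]
ft_force: [0.3, 0.1, -0.0]
grip_width: 0.171
```

>>> move_arm:
  jaw: [255,255,255,255,255]
  slide:
    - [0,0,0]
    - [0,0,0]
    - [0,0,0]
    - [0,0,0]
    - [0,0,0]
  dr:
    - [0,0,-8.36]
    - [0,0,-8.36]
    - [0,0,-8.36]
    - [0,0,0]
    - [0,0,0]

```text
time: 1.95
position: [0.586, -0.0841, 0.1905]
tool_rot: [0.181, 3.136, -0.0]
ft_force: [0.2, -0.2, -0.1]
grip_width: 0.008
```

```bash
cat > look.py <<'E'
from ov import *
import sys
t=sys.argv[1];st=get_state()
def crop(n,A,im,s=6,h=35):
    im=im.copy();u,v=proj(n,A+[0,0,.02],st)[0].astype(int)
    x0,y0=u-h,v-h
    im=cv2.copyMakeBorder(im,200,200,200,200,cv2.BORDER_CONSTANT)
    c=cv2.resize(im[y0+200:y0+200+2*h,x0+200:x0+200+2*h],(400,400),interpolation=cv2.INTER_CUBIC);s=400/2/h
    for a in [0,.4,.8,1.2,1.6,2.0,2.4]:
        p=(proj(n,arm(A,a,.066,.031),st)[0]-[x0,y0]+.5)*s
        cv2.circle(c,tuple(int(q) for q in p),3,(255,0,0),-1);cv2.putText(c,str(a),tuple(int(q) for q in p),0,.4,(0,255,0))
    return c
g=[]
for n in ['scene','side']:
    im,d=get_image(n);g+=[crop(n,AL,im),crop(n,AR,im)]
im,d=get_image('wrist');save(t+'w.png',im)
save(t+'.png',cv2.resize(np.vstack([np.hstack(g[:2]),np.hstack(g[2:])]),(600,600)))
E
python3 look.py a1
```

```text
(no output)
```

View pics/a1.png

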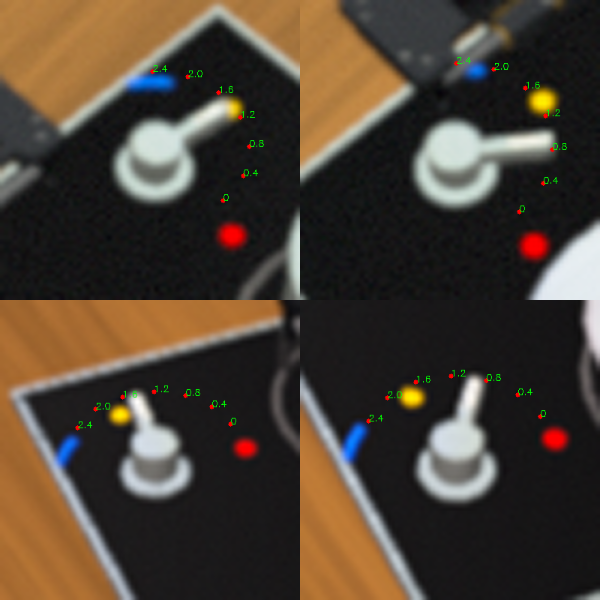

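View pics/a1w.png

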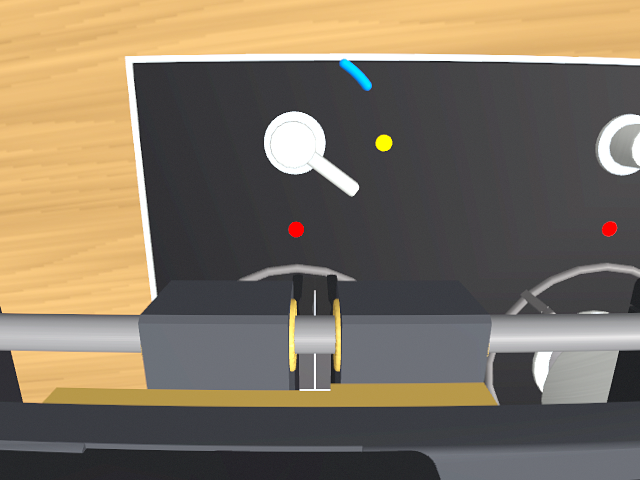

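>>> move_arm:
  jaw: [255,255,255,255,255]
  slide:
    - [0,0,4]
    - [0,0,4]
    - [0,0,4]
    - [0,0,3]
    - [0,0,1.8]
  dr:
    - [0,0,0]
    - [0,0,0]
    - [0,0,0]
    - [0,0,0]
    - [0,0,0]

```text
time: 2.6
position: [0.584, -0.0838, 0.0195]
tool_rot: [-0.177, -3.133, -0.0]
ft_force: [1.1, 0.7, 0.1]
grip_width: 0.001
```

```bash
cat > pos.py <<'E'
from ov import *
st=get_state();P=st['position']
for n,A in(('R',AR),('L',AL)): v=P-A;print(n,'hob-rel mm',(v@hx*1e3).round(1),(v@hy*1e3).round(1))
print(P.round(4),st['ft_force'].round(1),st['time'])
E
python3 - <<'E'
from ov import *
def wp(a,r=48,s=1):
    u=np.array([np.cos(a),np.sin(a)]);n=np.array([np.sin(a),-np.cos(a)])*s
    return r*u+(6+9.5*abs(n[0])+15*abs(n[1]))*n
for a in np.arange(.9,2.45,.1): print(a.round(2),wp(a).round(1))
print('L')
for a in np.arange(1.5,-.01,-.1): print(a.round(2),wp(a,48,-1).round(1))
E
python3 pos.py
```

```text
0.9 [47.7 23.4]
1.0 [44.5 28.5]
1.1 [40.7 33.1]
1.2 [36.3 37.4]
1.3 [31.3 41.1]
1.4 [25.8 44.3]
1.5 [19.9 46.7]
1.6 [14.5 48.4]
1.7 [11.  49.8]
1.8 [ 7.3 51. ]
1.9 [ 3.3 51.8]
2.0 [-1.  52.3]
2.1 [-5.4 52.4]
2.2 [-10.1  52.1]
2.3 [-14.8  51.2]
2.4 [-19.5  49.7]
L
1.5 [-13.1  49. ]
1.4 [-9.5 50.3]
1.3 [-5.6 51.4]
1.2 [-1.5 52.1]
1.1 [ 2.8 52.4]
1.0 [ 7.3 52.3]
0.9 [12.  51.8]
0.8 [16.8 50.6]
0.7 [21.5 49. ]
0.6 [26.2 46.7]
0.5 [30.8 43.8]
0.4 [35.1 40.4]
0.3 [39.  36.3]
0.2 [42.6 31.7]
0.1 [45.6 26.6]
-0.0 [48. 21.]
R hob-rel mm 53.3 18.3
L hob-rel mm 53.1 -281.9
[ 0.584  -0.0838  0.0195] [1.1 0.7 0.1] 2.6
```

>>> move_arm:
  jaw: [255,255,255,255,255]
  slide:
    - [0.28,0.25,-0.2]
    - [0.28,0.25,0]
    - [0.32,0.5,0]
    - [0.38,0.47,0]
    - [0.44,0.42,0]
  dr:
    - [0,0,0]
    - [0,0,0]
    - [0,0,0]
    - [0,0,0]
    - [0,0,0]

```text
time: 3.1
position: [0.5718, -0.0626, 0.0257]
tool_rot: [0.175, 3.135, -0.0]
ft_force: [0.4, 0.0, 0.6]
grip_width: 0.002
```

```bash
python3 pos.py; python3 look.py a2
```

```text
R hob-rel mm 38.8 37.9
L hob-rel mm 38.5 -262.3
[ 0.5718 -0.0626  0.0257] [0.4 0.  0.6] 3.1
```

View pics/a2.png

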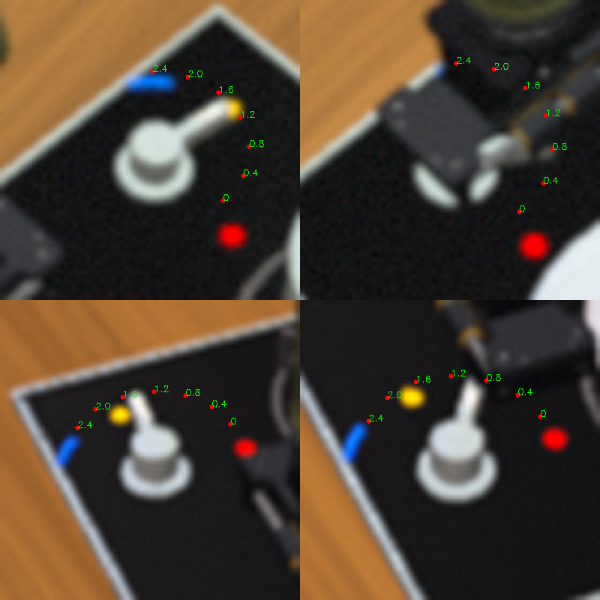

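>>> move_arm:
  jaw: [255,255,255,255,255]
  slide:
    - [0.5,0.3,0.2]
    - [0.5,0.2,0]
    - [0.5,0.2,0]
    - [0.5,0.1,0]
    - [0,0,0]
  dr:
    - [0,0,0]
    - [0,0,0]
    - [0,0,0]
    - [0,0,0]
    - [0,0,0]

```text
time: 3.75
position: [0.5514, -0.0529, 0.0224]
tool_rot: [-0.175, -3.136, 0.0]
ft_force: [0.5, 0.2, 0.7]
grip_width: 0.006
```

```bash
python3 pos.py; python3 look.py a3
```

```text
R hob-rel mm 17.5 45.4
L hob-rel mm 17.2 -254.9
[ 0.5514 -0.0529  0.0224] [0.5 0.2 0.7] 3.75
```

View pics/a3.png

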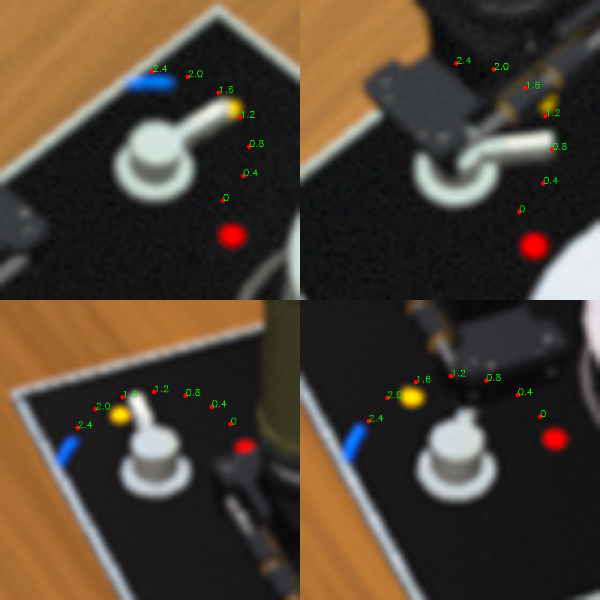

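View pics/a3w.png

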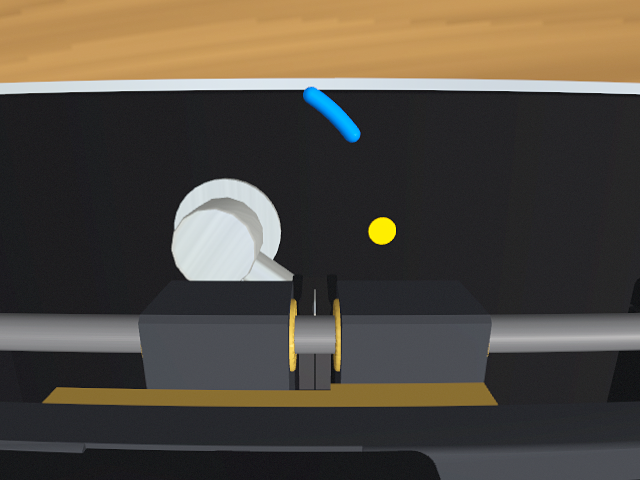

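Run:
```python
from ov import *
st=get_state();P=st['position']
print('tcp in wrist',proj('wrist',P,st),'arm tip .88',proj('wrist',arm(AR,.88,.066,.031),st),'boss top',proj('wrist',AR+[0,0,.035],st))
g=[]
for n in ['scene','side','wrist']:
    im,d=get_image(n)
    A=AR
    u,v=proj(n,A+[0.02,0.02,.02],st)[0].astype(int);h=40 if n!='wrist' else 150
    x0,y0=max(u-h,0),max(v-h,0);s=400/(2*h)
    c=im[y0:y0+2*h,x0:x0+2*h];c=cv2.resize(c,(400,400),interpolation=cv2.INTER_CUBIC)
    def dot(Q,col):
        p=(proj(n,Q,st)[0]-[x0,y0]+.5)*s;cv2.circle(c,tuple(int(q) for q in p),4,col,-1)
    dot(P,(255,0,255))
    Rm=R.from_rotvec(st['tool_rot']).as_matrix()
    for k in (0.02,.04,.07): dot(P-Rm[:,2]*k,(0,255,255))
    dot(arm(A,.88,.066,.031),(0,255,0)); dot(arm(A,.88,.066,.013),(0,160,0)); dot(AR+[0,0,.035],(255,128,0))
    g.append(c)
save('a4.png',cv2.resize(np.hstack(g),(800,267)))
save('a4b.png',cv2.resize(np.vstack([np.hstack(g[:2]),np.hstack([g[2],g[2]])]),(600,600)))
```

```text
tcp in wrist [[314.63045149 272.99385431]] arm tip .88 [[327.01959973 335.03726008]] boss top [[210.9869505  252.35828038]]
```

View pics/a4b.png

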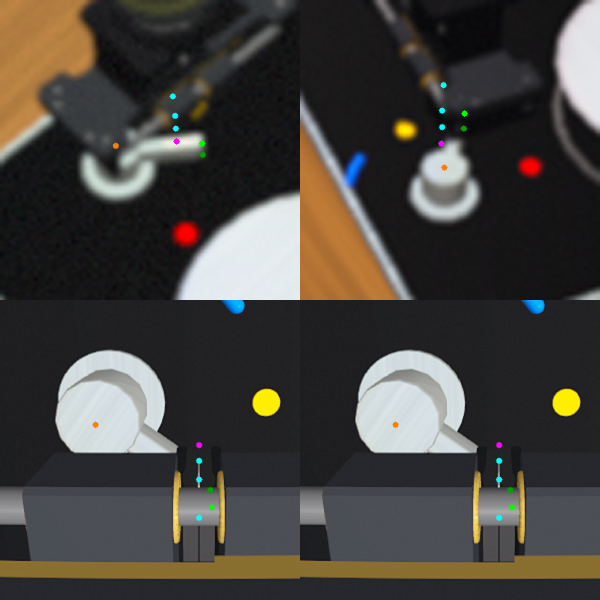

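Run:
```python
from ov import *
st=get_state();P=st['position'];print(P,st['grip_width'])
out=[]
for n in ['side','scene','wrist']:
    im,d=get_image(n);ys,xs=np.nonzero(d>0)
    Q=at_depth(n,np.c_[xs,ys],d[ys,xs],st);v=Q-AR
    h=np.c_[v@hx,v@hy,Q[:,2]]*1e3
    c=im[ys,xs].mean(1)
    m=(abs(h[:,0]-17)<60)&(abs(h[:,1]-45)<60)&(h[:,2]>18)&(h[:,2]<75)
    h=h[m];c=c[m];q=xs[m],ys[m]
    print(n,len(h))
    step=max(1,len(h)//60) if n!='wrist' else max(1,len(h)//60)
    for i in range(0,len(h),step): print((q[0][i],q[1][i]),h[i].round(0),int(c[i]),end='; ')
    print()
```

```text
[ 0.5525085  -0.05333383  0.02253528] 0.007270752327818742
side 157
(np.int64(336), np.int64(258)) [ 8. 47. 73.] 15; (np.int64(336), np.int64(259)) [ 8. 49. 68.] 15; (np.int64(336), np.int64(260)) [ 9. 49. 62.] 16; (np.int64(336), np.int64(261)) [11. 53. 53.] 18; (np.int64(338), np.int64(261)) [ 9. 36. 71.] 10; (np.int64(337), np.int64(262)) [ 8. 41. 61.] 17; (np.int64(339), np.int64(262)) [11. 33. 68.] 12; (np.int64(337), np.int64(263)) [10. 45. 53.] 20; (np.int64(339), np.int64(263)) [12. 34. 63.] 12; (np.int64(319), np.int64(264)) [-30.  92.  18.] 25; (np.int64(339), np.int64(264)) [14. 37. 54.] 15; (np.int64(331), np.int64(266)) [ 1. 69. 19.] 144; (np.int64(343), np.int64(269)) [20. 22. 43.] 162; (np.int64(340), np.int64(270)) [13. 27. 37.] 141; (np.int64(342), np.int64(270)) [17. 22. 41.] 206; (np.int64(344), np.int64(270)) [23. 20. 40.] 122; (np.int64(341), np.int64(271)) [13. 20. 40.] 207; (np.int64(343), np.int64(271)) [19. 18. 39.] 187; (np.int64(329), np.int64(272)) [-15.  48.  19.] 23; (np.int64(338), np.int64(272)) [ 0. 15. 45.] 200; (np.int64(340), np.int64(272)) [ 6. 13
[... 8596 characters left out ...]
np.int64(277), np.int64(272)) [12. 28. 39.] 161; (np.int64(186), np.int64(274)) [ 10. -12.  47.] 217; (np.int64(187), np.int64(275)) [ 11. -12.  46.] 217; (np.int64(186), np.int64(276)) [ 11. -12.  46.] 220; (np.int64(336), np.int64(276)) [ 7. 54. 57.] 25; (np.int64(312), np.int64(277)) [ 9. 44. 54.] 34; (np.int64(290), np.int64(278)) [16. 33. 36.] 164; (np.int64(272), np.int64(279)) [14. 26. 42.] 227; (np.int64(313), np.int64(281)) [ 9. 44. 59.] 34; (np.int64(317), np.int64(284)) [ 8. 46. 63.] 34; (np.int64(318), np.int64(287)) [ 9. 46. 65.] 33; (np.int64(313), np.int64(290)) [ 9. 44. 68.] 36; (np.int64(309), np.int64(293)) [ 8. 43. 72.] 36; (np.int64(314), np.int64(301)) [25. 45. 42.] 148;
```

Run:
```python
from ov import *
st=get_state();P=st['position'];print(P)
Rm=R.from_rotvec(st['tool_rot']).as_matrix()
im,d=get_image('wrist')
for uv in [(314,270),(314,274),(314,276),(314,278),(300,278),(330,278),(314,300),(296,280),(335,280),(314,330),(314,360),(314,385),(200,290),(200,300),(200,350),(50,330),(600,330),(300,400),(300,440),(350,300),(400,370)]:
    Q=at_depth('wrist',[uv],[d[uv[1],uv[0]]],st)[0];print(uv,d[uv[1],uv[0]].round(3),im[uv[1],uv[0]],'tool mm',(Rm.T@(Q-P)*1e3).round(0),'z',round(Q[2]*1e3))
z=cv2.resize(im[240:400,220:420],(800,640))[:600]
save('a5.png',z)
```

```text
[ 0.55236023 -0.05325874  0.02244738]
(314, 270) 0.217 [34 33 35] tool mm [-2. -0. 10.] z 12
(314, 274) 0.217 [32 33 34] tool mm [-4. -0. 10.] z 12
(314, 276) 0.217 [32 33 33] tool mm [-5. -0. 10.] z 12
(314, 278) 0.218 [38 36 38] tool mm [-7. -0. 10.] z 12
(300, 278) 0.168 [24 25 25] tool mm [ 12.  -6. -37.] z 59
(330, 278) 0.166 [28 28 30] tool mm [ 12.   6. -38.] z 60
(314, 300) 0.19 [134 137 137] tool mm [ -6.  -0. -18.] z 41
(296, 280) 0.166 [25 27 28] tool mm [ 12.  -8. -39.] z 62
(335, 280) 0.165 [23 24 26] tool mm [ 12.   8. -39.] z 62
(314, 330) 0.083 [132 133 135] tool mm [  32.   -0. -119.] z 141
(314, 360) 0.231 [40 43 43] tool mm [-56.  -0.  10.] z 12
(314, 385) 0.237 [38 39 42] tool mm [-74.  -0.  12.] z 11
(200, 290) 0.087 [39 40 45] tool mm [  38.  -24. -113.] z 136
(200, 300) 0.082 [42 41 45] tool mm [  38.  -23. -118.] z 140
(200, 350) 0.077 [77 79 85] tool mm [  31.  -22. -126.] z 148
(50, 330) 0.083 [137 137 139] tool mm [  32.  -55. -119.] z 142
(600, 330) 0.084 [140 139 141] tool mm [  31.   60. -119.] z 141
(300, 400) 0.074 [138 110  48] tool mm [  24.   -3. -131.] z 153
(300, 440) 0.062 [39 41 44] tool mm [  26.   -2. -143.] z 165
(350, 300) 0.083 [40 40 45] tool mm [  38.    7. -118.] z 140
(400, 370) 0.078 [77 78 84] tool mm [  27.   16. -125.] z 148
```

View pics/a5.png

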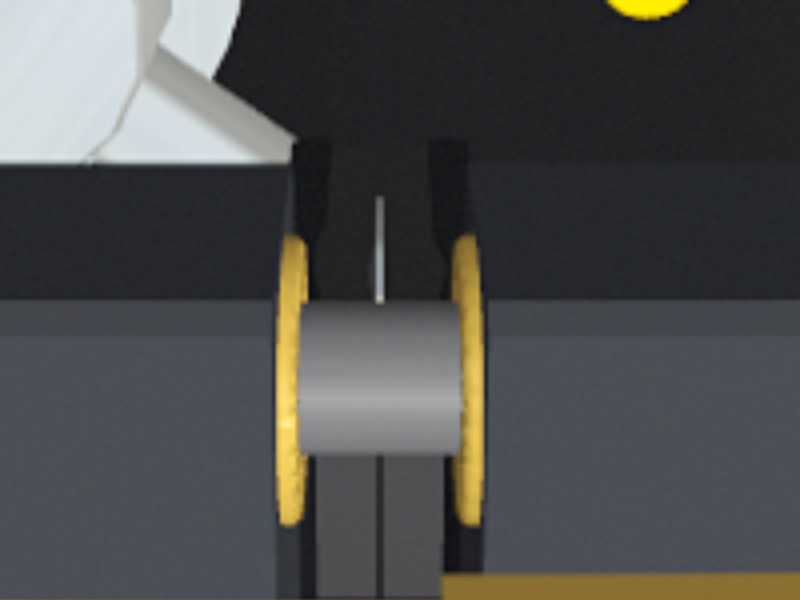

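>>> move_arm:
  jaw: [255,255,255,255,255]
  slide:
    - [0,0,-1]
    - [-1.9,-1.3,0]
    - [-1.9,-1.4,0]
    - [0,0,1]
    - [0,0,1]
  dr:
    - [0,0,0]
    - [0,0,0]
    - [0,0,0]
    - [0,0,0]
    - [0,0,0]

```text
time: 4.75
position: [0.5873, -0.0844, 0.0125]
tool_rot: [0.177, 3.136, 0.0]
ft_force: [-0.2, 0.7, -1.1]
grip_width: 0.005
```

>>> move_arm:
  jaw: [255,255,255,255]
  slide:
    - [0,0,0.7]
    - [0,0,0.7]
    - [0,0,0]
    - [0,0,0]
  dr:
    - [0,0,0]
    - [0,0,0]
    - [0,0,0]
    - [0,0,0]

```text
time: 5.15
position: [0.5867, -0.0838, -0.0016]
tool_rot: [-0.174, -3.136, -0.0]
ft_force: [-0.6, -0.3, 0.5]
grip_width: 0.005
```

```bash
python3 pos.py
cat > tip.py <<'E'
from ov import *
st=get_state();P=st['position'];v=P-AR if P[1]<.08 else P-AL
A=AR if P[1]<.08 else AL
c0=np.array([v@hx,v@hy])*1e3
for n in ['side','scene','wrist']:
    im,d=get_image(n);ys,xs=np.nonzero(d>0)
    Q=at_depth(n,np.c_[xs,ys],d[ys,xs],st);w=Q-A
    h=np.c_[w@hx,w@hy,Q[:,2]]*1e3;c=im[ys,xs].mean(1)
    m=(abs(h[:,0]-c0[0])<16)&(abs(h[:,1]-c0[1])<20)&(h[:,2]>17)&(h[:,2]<100)
    h=h[m];i=np.argsort(h[:,2]);print(n,len(h));
    b=np.histogram(h[:,2],bins=np.arange(15,100,5));print(b[0])
    for k in i[::max(1,len(i)//12)]: print(h[k].round(0),int(c[m][k]),end=' ')
    print()
E
python3 tip.py
```

```text
R hob-rel mm 56.0 18.6
L hob-rel mm 55.8 -281.7
[ 0.5867 -0.0838 -0.0016] [-0.6 -0.3  0.5] 5.15
side 35
[1 0 3 4 5 6 6 7 2 0 0 0 1 0 0 0]
[44. 11. 17.] 21 [48. 22. 27.] 19 [52. 10. 33.] 13 [46. 11. 34.] 15 [54.  7. 35.] 14 [48.  8. 37.] 13 [46. 19. 40.] 15 [47. 13. 42.] 14 [46. 25. 43.] 15 [49.  5. 44.] 11 [46. 13. 47.] 12 [44. 16. 48.] 13 [47. 14. 49.] 11 [47.  7. 52.] 13 [44. 16. 53.] 13 [48. 23. 54.] 26 [48. 16. 56.] 29 [51.  3. 76.] 61 
scene 10
[3 0 0 3 3 0 0 0 0 0 0 0 0 0 1 0]
[54.  6. 17.] 33 [56. 13. 18.] 44 [42.  2. 20.] 78 [67. 15. 32.] 23 [68. 22. 35.] 21 [68. 18. 35.] 24 [70. 24. 36.] 24 [69. 25. 38.] 22 [71.  8. 40.] 19 [68. 28. 87.] 53 
wrist 2763
[  0   0   9 172 206 199 222 241 240 180  49   0 884 225  46  45]
[46. 22. 29.] 33 [45. 13. 36.] 25 [44. 12. 42.] 23 [46. 15. 47.] 34 [46. 19. 52.] 36 [46. 20. 57.] 35 [46. 16. 62.] 36 [63. 16. 79.] 78 [65. 15. 79.] 78 [61. 16. 79.] 78 [54. 14. 80.] 82 [55. 21. 80.] 80 [ 48.  24. 100.] 17
```

>>> move_arm:
  jaw: [255,255,255,255,255]
  slide:
    - [0,0,0.4]
    - [0,0,0.4]
    - [0.28,0.25,0]
    - [0.28,0.25,0]
    - [0,0,0]
  dr:
    - [0,0,0]
    - [0,0,0]
    - [0,0,0]
    - [0,0,0]
    - [0,0,0]

```text
time: 5.8
position: [0.5816, -0.0778, -0.0096]
tool_rot: [-0.174, -3.136, -0.001]
ft_force: [-0.7, 0.5, -0.1]
grip_width: 0.006
```

```bash
python3 pos.py;python3 tip.py
```

```text
R hob-rel mm 50.2 24.0
L hob-rel mm 50.0 -276.2
[ 0.5816 -0.0778 -0.0096] [-0.7  0.5 -0.1] 5.8
side 31
[1 3 4 6 6 4 4 1 1 0 1 0 0 0 0 0]
[54. 19. 19.] 18 [42. 30. 21.] 17 [44. 12. 25.] 17 [41. 15. 28.] 13 [43. 12. 31.] 12 [48. 14. 31.] 17 [42. 24. 32.] 13 [43. 11. 36.] 9 [44. 14. 37.] 12 [40. 27. 39.] 13 [40. 13. 40.] 9 [40. 27. 44.] 14 [39. 12. 45.] 11 [41. 10. 47.] 22 [38.  9. 54.] 16 [43.  9. 70.] 78 
scene 10
[3 2 1 1 0 0 0 0 0 0 0 1 0 1 0 1]
[61. 23. 17.] 19 [66.  8. 19.] 20 [60. 25. 20.] 23 [62. 31. 21.] 21 [61. 28. 23.] 20 [63. 18. 27.] 19 [65. 29. 34.] 20 [61. 37. 73.] 74 [63. 32. 81.] 59 [66. 30. 93.] 47 
wrist 2827
[   0  108  195  198  207  235  262  185  125    3    3 1069   42   65
   60   36]
[41. 20. 21.] 31 [40. 21. 29.] 34 [39. 18. 34.] 23 [40. 27. 40.] 34 [40. 27. 45.] 33 [41. 18. 49.] 35 [40. 19. 56.] 34 [54. 23. 71.] 79 [49. 21. 71.] 79 [48. 27. 72.] 78 [49. 21. 72.] 79 [45. 19. 75.] 24 [38. 19. 98.] 51
```

>>> move_arm:
  jaw: [255,255,255,255,255]
  slide:
    - [0.57,0.45,0]
    - [0.38,0.46,0]
    - [0.44,0.43,0]
    - [0.5,0.37,0]
    - [0,0,0]
  dr:
    - [0,0,0]
    - [0,0,0]
    - [0,0,0]
    - [0,0,0]
    - [0,0,0]

```text
time: 6.45
position: [0.5645, -0.0583, -0.0095]
tool_rot: [-0.174, -3.136, -0.001]
ft_force: [0.0, 0.7, 0.5]
grip_width: 0.001
```

```bash
python3 pos.py;python3 look.py b1
```

```text
R hob-rel mm 31.0 41.4
L hob-rel mm 30.8 -258.8
[ 0.5645 -0.0583 -0.0095] [0.  0.7 0.5] 6.45
```

View pics/b1.png

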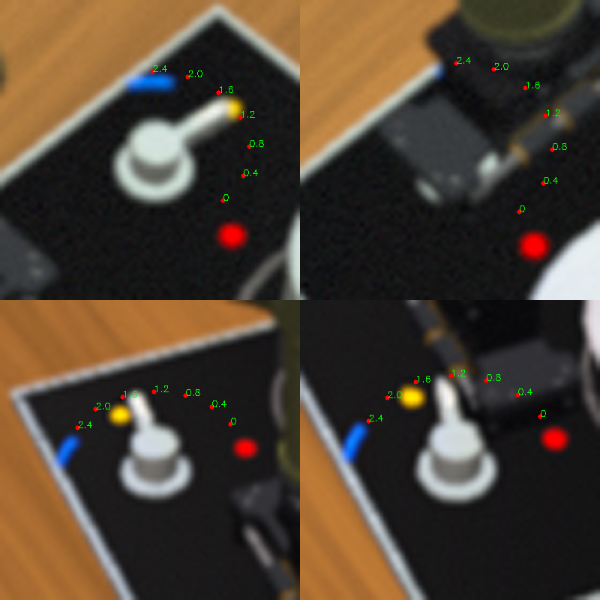

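View pics/b1w.png

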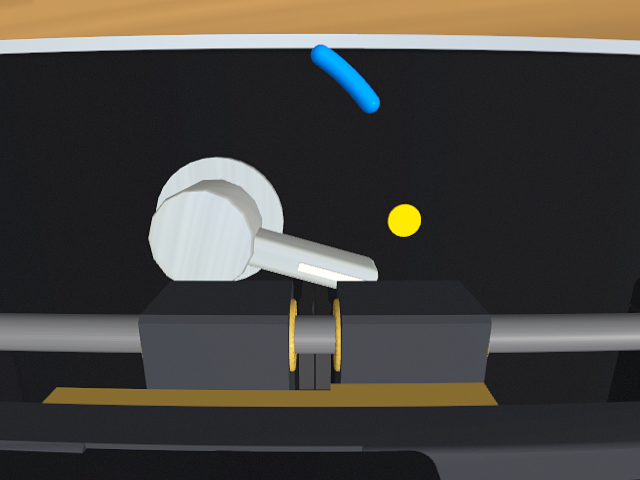

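>>> move_arm:
  jaw: [255,255,255,255,255]
  slide:
    - [0.52,0.29,0]
    - [0.59,0.24,0]
    - [0.54,0.17,0]
    - [0.35,0.14,0]
    - [0.37,0.12,0]
  dr:
    - [0,0,0]
    - [0,0,0]
    - [0,0,0]
    - [0,0,0]
    - [0,0,0]

```text
time: 7.1
position: [0.5429, -0.0473, -0.0092]
tool_rot: [0.175, 3.135, -0.0]
ft_force: [2.0, -1.6, -0.5]
grip_width: 0.004
```

>>> move_arm:
  jaw: [255,255,255,255,255]
  slide:
    - [0.4,0.08,0]
    - [0.43,0.05,0]
    - [0.44,0,0]
    - [0.4,-0.03,0]
    - [0,0,0]
  dr:
    - [0,0,0]
    - [0,0,0]
    - [0,0,0]
    - [0,0,0]
    - [0,0,0]

```text
time: 7.6
position: [0.5251, -0.0441, -0.0097]
tool_rot: [-0.175, -3.135, -0.001]
ft_force: [0.2, 0.6, -1.0]
grip_width: 0.004
```

```bash
python3 pos.py;python3 look.py b2
```

```text
R hob-rel mm -9.7 51.1
L hob-rel mm -9.9 -249.1
[ 0.5251 -0.0441 -0.0097] [ 0.2  0.6 -1. ] 7.6
```

View pics/b2.png

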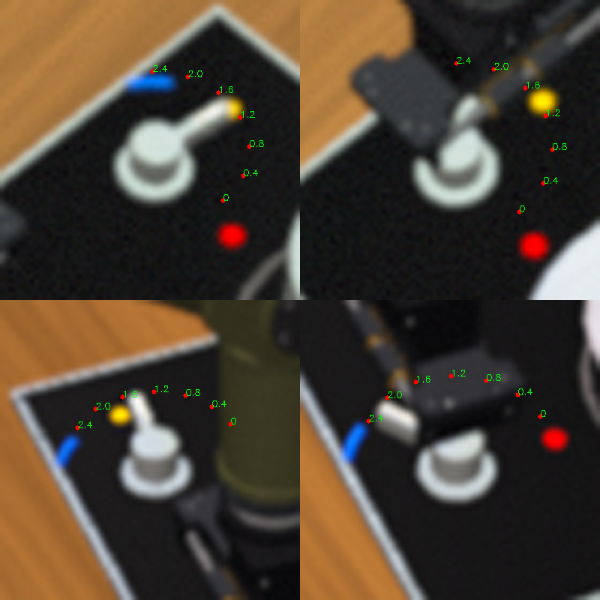

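View pics/b2w.png

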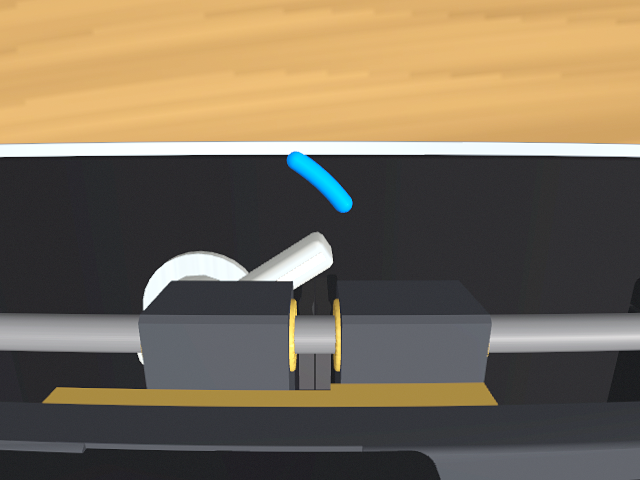

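```bash
cat > ang.py <<'E'
from ov import *
import sys
st=get_state();A=AR if sys.argv[1]=='R' else AL
im,d=get_image('wrist');ys,xs=np.nonzero(d>0)
Q=at_depth('wrist',np.c_[xs,ys],d[ys,xs],st);v=Q-A;h=np.c_[v@hx,v@hy]*1e3;r=np.hypot(*h.T)
m=(abs(Q[:,2]-.043)<.004)&(r>26)&(r<70)&(im[ys,xs].mean(1)>120)
a=np.arctan2(h[m,1],h[m,0]);print(m.sum(),r[m].max().round(1),np.median(a).round(3))
for lo in range(26,70,8):
    k=(r[m]>=lo)&(r[m]<lo+8)
    if k.sum()>5: print(lo,k.sum(),np.median(a[k]).round(3),np.percentile(a[k],[3,97]).round(3))
E
python3 ang.py R
```

```text
1866 67.3 2.197
34 62 2.305 [2.267 2.33 ]
42 345 2.248 [2.084 2.302]
50 665 2.185 [2.071 2.272]
58 692 2.179 [2.081 2.257]
66 102 2.173 [2.099 2.234]
```

>>> move_arm:
  jaw: [255,255,255,255,255]
  slide:
    - [0.3,-0.02,0]
    - [0.3,-0.04,0]
    - [0.3,-0.06,0]
    - [0.18,-0.05,0]
    - [0,0,0]
  dr:
    - [0,0,0]
    - [0,0,0]
    - [0,0,0]
    - [0,0,0]
    - [0,0,0]

```text
time: 8.3
position: [0.5148, -0.0451, -0.0095]
tool_rot: [-0.176, -3.136, 0.0]
ft_force: [1.4, -0.7, -0.1]
grip_width: 0.008
```

```bash
python3 pos.py;python3 ang.py R
```

```text
R hob-rel mm -19.8 49.0
L hob-rel mm -20.0 -251.2
[ 0.5148 -0.0451 -0.0095] [ 1.4 -0.7 -0.1] 8.3
1421 67.6 2.378
42 84 2.459 [2.414 2.484]
50 516 2.388 [2.26  2.462]
58 686 2.367 [2.268 2.446]
66 135 2.353 [2.281 2.426]
```

>>> move_arm:
  jaw: [255,255,255,255,255]
  slide:
    - [-0.35,0.35,0]
    - [-0.35,0.35,0]
    - [0,0,-3]
    - [0,0,-4]
    - [0,0,0]
  dr:
    - [0,0,0]
    - [0,0,0]
    - [0,0,0]
    - [0,0,0]
    - [0,0,0]

```text
time: 8.85
position: [0.5273, -0.0385, 0.0655]
tool_rot: [0.174, 3.128, -0.0]
ft_force: [0.9, 1.1, 0.5]
grip_width: 0.002
```

>>> move_arm:
  jaw: [255,255,255,255,255]
  slide:
    - [0.2,4.2,0]
    - [0.2,4.2,0]
    - [0.2,4.2,0]
    - [0.2,4.2,0]
    - [0.2,4.2,0]
  dr:
    - [0,0,0]
    - [0,0,0]
    - [0,0,0]
    - [0,0,0]
    - [0,0,0]

```text
time: 9.35
position: [0.536, 0.1728, 0.0599]
tool_rot: [-0.175, -3.136, 0.0]
ft_force: [1.2, -0.7, -0.3]
grip_width: 0.004
```

>>> move_arm:
  jaw: [255,255,255,255]
  slide:
    - [0,4.2,0]
    - [0,4.2,0]
    - [0,0,0]
    - [0,0,0]
  dr:
    - [0,0,0]
    - [0,0,0]
    - [0,0,0]
    - [0,0,0]

```text
time: 9.75
position: [0.5448, 0.256, 0.0595]
tool_rot: [-0.17, -3.135, 0.001]
ft_force: [-0.1, -0.4, -0.5]
grip_width: 0.006
```

```bash
python3 pos.py;python3 ang.py L; python3 look.py c1
```

```text
R hob-rel mm -23.6 351.5
L hob-rel mm -23.9 51.3
[0.5448 0.256  0.0595] [-0.1 -0.4 -0.5] 9.75
29 52.0 1.518
50 29 1.518 [1.445 1.582]
```

View pics/c1.png

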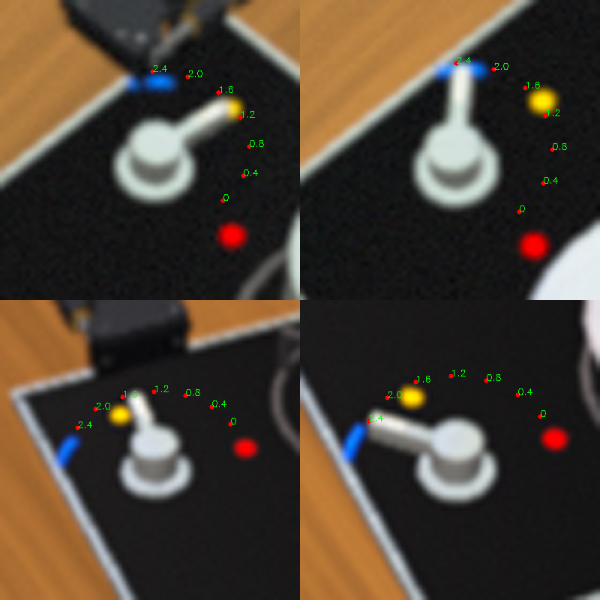

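View pics/c1w.png

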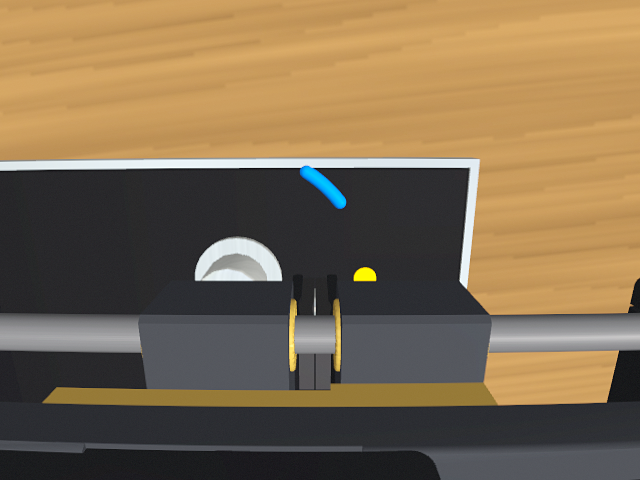

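>>> move_arm:
  jaw: [255,255,255,255,255]
  slide:
    - [0,0,2.5]
    - [0,0,2]
    - [0,0,1.5]
    - [0,0,0.9]
    - [0,0,0]
  dr:
    - [0,0,0]
    - [0,0,0]
    - [0,0,0]
    - [0,0,0]
    - [0,0,0]

```text
time: 10.45
position: [0.5451, 0.2535, -0.0098]
tool_rot: [-0.176, -3.135, 0.002]
ft_force: [-0.5, 0.3, -0.0]
grip_width: 0.004
```

```bash
python3 pos.py;python3 tip.py
```

```text
R hob-rel mm -23.1 349.1
L hob-rel mm -23.4 48.9
[ 0.5451  0.2535 -0.0098] [-0.5  0.3 -0. ] 10.45
side 5
[0 1 1 1 1 1 0 0 0 0 0 0 0 0 0 0]
[-32.  60.  22.] 21 [-36.  47.  29.] 23 [-33.  54.  32.] 19 [-34.  50.  40.] 19 [-33.  53.  41.] 23 
scene 33
[1 3 7 5 7 3 2 3 1 1 0 0 0 0 0 0]
[-20.  39.  19.] 25 [-20.  39.  25.] 16 [-13.  40.  26.] 57 [-24.  38.  26.] 41 [-14.  55.  27.] 24 [-18.  41.  30.] 17 [-15.  60.  31.] 25 [-12.  57.  32.] 21 [-18.  41.  36.] 28 [-20.  38.  36.] 49 [-13.  40.  36.] 19 [-22.  35.  37.] 71 [-12.  38.  45.] 17 [-16.  37.  47.] 54 [-29.  37.  50.] 40 [-29.  37.  54.] 33 [-23.  34.  64.] 35 
wrist 2827
[   0  113  196  193  215  224  274  177  122    3    9 1070   39   61
   60   36]
[-33.  52.  21.] 47 [-34.  45.  28.] 40 [-33.  46.  34.] 40 [-35.  42.  40.] 27 [-35.  44.  45.] 25 [-33.  50.  49.] 39 [-33.  54.  55.] 40 [-19.  48.  71.] 88 [-17.  48.  71.] 88 [-18.  45.  71.] 88 [-27.  51.  72.] 89 [-29.  44.  75.] 44 [-36.  54.  97.] 36
```

>>> move_arm:
  jaw: [255,255,255,255,255]
  slide:
    - [-0.6,0.08,0]
    - [-0.6,0.08,0]
    - [-0.6,0.08,0]
    - [-0.41,0.07,0]
    - [-0.43,0.03,0]
  dr:
    - [0,0,0]
    - [0,0,0]
    - [0,0,0]
    - [0,0,0]
    - [0,0,0]

```text
time: 11.1
position: [0.5723, 0.2549, -0.0088]
tool_rot: [-0.175, -3.136, 0.0]
ft_force: [-3.2, -1.0, 1.2]
grip_width: 0.007
```

>>> move_arm:
  jaw: [255,255,255,255,255]
  slide:
    - [-0.45,0,0]
    - [-0.47,-0.05,0]
    - [-0.48,-0.12,0]
    - [-0.47,-0.16,0]
    - [0,0,0]
  dr:
    - [0,0,0]
    - [0,0,0]
    - [0,0,0]
    - [0,0,0]
    - [0,0,0]

```text
time: 11.6
position: [0.592, 0.2489, -0.0084]
tool_rot: [0.177, 3.135, 0.0]
ft_force: [-0.3, -0.3, -0.9]
grip_width: 0.006
```

```bash
python3 pos.py;python3 look.py c2
```

```text
R hob-rel mm 24.1 349.8
L hob-rel mm 23.8 49.6
[ 0.592   0.2489 -0.0084] [-0.3 -0.3 -0.9] 11.6
```

View pics/c2.png

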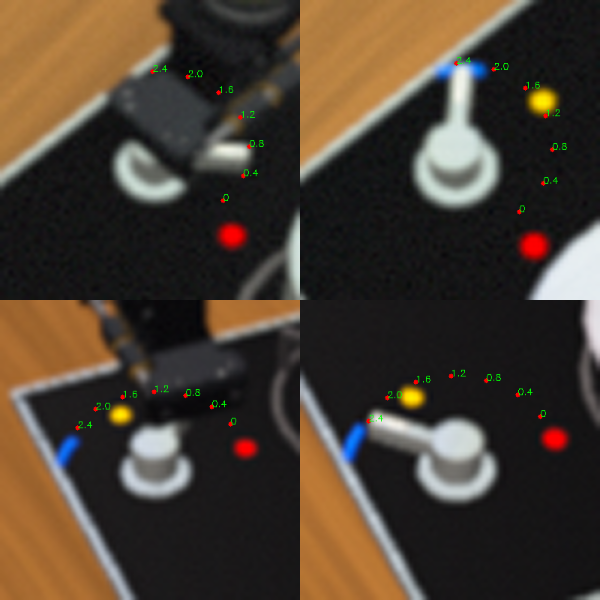

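>>> move_arm:
  jaw: [255,255,255,255,255]
  slide:
    - [-0.24,-0.29,0]
    - [-0.46,-0.29,0]
    - [-0.43,-0.34,0]
    - [-0.39,-0.41,0]
    - [-0.36,-0.46,0]
  dr:
    - [0,0,0]
    - [0,0,0]
    - [0,0,0]
    - [0,0,0]
    - [0,0,0]

```text
time: 12.25
position: [0.6075, 0.2293, -0.0087]
tool_rot: [-0.175, -3.137, -0.0]
ft_force: [-2.6, 1.1, 0.6]
grip_width: 0.009
```

>>> move_arm:
  jaw: [255,255,255,255]
  slide:
    - [-0.15,-0.25,0]
    - [-0.15,-0.25,0]
    - [-0.12,-0.25,0]
    - [0,0,0]
  dr:
    - [0,0,0]
    - [0,0,0]
    - [0,0,0]
    - [0,0,0]

```text
time: 12.65
position: [0.6111, 0.221, -0.0085]
tool_rot: [0.176, 3.136, -0.001]
ft_force: [-0.7, 0.3, -0.5]
grip_width: 0.008
```

```bash
python3 pos.py;python3 look.py c3; python3 ang.py L
```

```text
R hob-rel mm 46.1 324.2
L hob-rel mm 45.9 24.0
[ 0.6111  0.221  -0.0085] [-0.7  0.3 -0.5] 12.65
354 32.2 0.222
26 354 0.222 [-0.015  0.375]
```

View pics/c3.png

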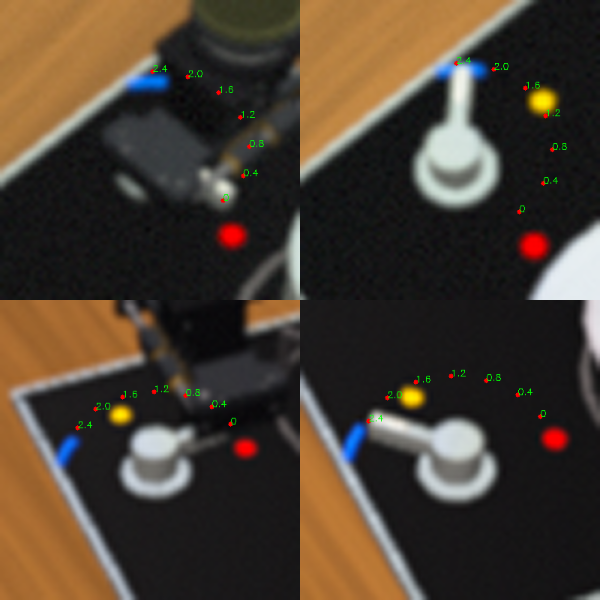

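View pics/c3w.png

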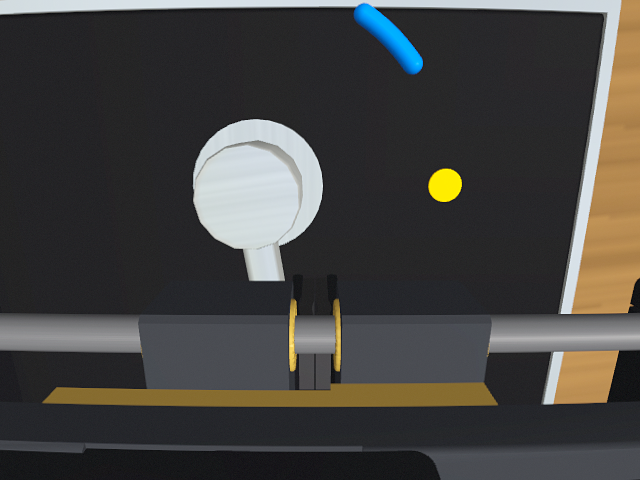

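>>> move_arm:
  jaw: [255,255,255]
  slide:
    - [-0.05,-0.2,0]
    - [0,-0.2,0]
    - [0,-0.1,0]
  dr:
    - [0,0,0]
    - [0,0,0]
    - [0,0,0]

```text
time: 13.15
position: [0.6112, 0.2169, -0.0083]
tool_rot: [0.175, 3.135, 0.001]
ft_force: [0.9, 1.5, 0.5]
grip_width: 0.004
```

```bash
python3 pos.py;python3 look.py c4; python3 ang.py L
```

```text
R hob-rel mm 46.7 320.1
L hob-rel mm 46.5 19.9
[ 0.6112  0.2169 -0.0083] [0.9 1.5 0.5] 13.15
335 31.7 0.125
26 335 0.125 [-0.093  0.292]
```

View pics/c4w.png

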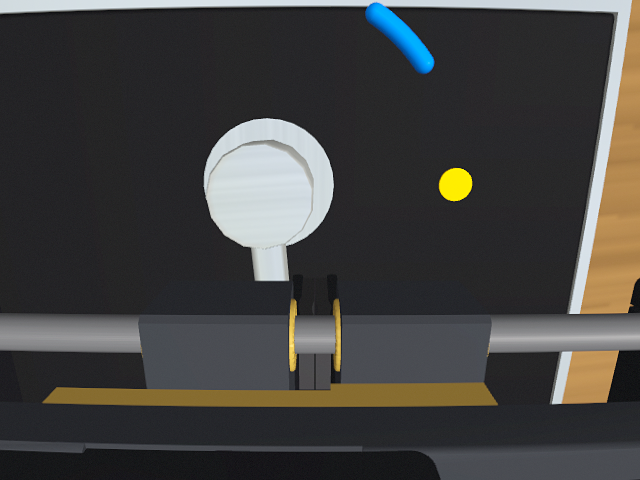

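>>> move_arm:
  jaw: [255,255,255]
  slide:
    - [0,-0.15,0]
    - [0,-0.15,0]
    - [0,0,0]
  dr:
    - [0,0,0]
    - [0,0,0]
    - [0,0,0]

```text
time: 13.65
position: [0.6104, 0.2134, -0.0084]
tool_rot: [0.176, 3.136, -0.0]
ft_force: [0.5, 0.5, -0.5]
grip_width: 0.004
```

>>> move_arm:
  jaw: [255,255]
  slide:
    - [0,-0.1,0]
    - [0,0,0]
  dr:
    - [0,0,0]
    - [0,0,0]

```text
time: 13.85
position: [0.6102, 0.2127, -0.0085]
tool_rot: [0.176, 3.137, 0.0]
ft_force: [1.1, 1.6, 0.5]
grip_width: 0.006
```

```bash
python3 pos.py; python3 ang.py L
```

```text
R hob-rel mm 46.2 315.8
L hob-rel mm 46.0 15.6
[ 0.6102  0.2127 -0.0085] [1.1 1.6 0.5] 13.85
310 31.0 0.034
26 310 0.034 [-0.18   0.223]
```

>>> move_arm:
  jaw: [255,255]
  slide:
    - [0,-0.1,0]
    - [0,0,0]
  dr:
    - [0,0,0]
    - [0,0,0]

```text
time: 14.1
position: [0.6102, 0.2127, -0.0084]
tool_rot: [0.175, 3.136, 0.002]
ft_force: [2.2, 3.0, -2.4]
grip_width: 0.005
```

>>> move_arm:
  jaw: [255,255]
  slide:
    - [0,-0.1,0]
    - [0,0,0]
  dr:
    - [0,0,0]
    - [0,0,0]

```text
time: 14.3
position: [0.6102, 0.2127, -0.0084]
tool_rot: [0.174, 3.136, 0.004]
ft_force: [2.8, 5.3, -2.3]
grip_width: 0.005
```

```bash
python3 pos.py; python3 ang.py L
```

```text
R hob-rel mm 46.2 315.8
L hob-rel mm 45.9 15.6
[ 0.6102  0.2127 -0.0084] [ 2.8  5.3 -2.3] 14.3
292 30.7 0.027
26 292 0.027 [-0.179  0.219]
```

Hard stop reached (position stalled, force rising to 5 N). Back off and lift.

>>> move_arm:
  jaw: [255,255,255,255,255]
  slide:
    - [0,0.5,0]
    - [0,0.6,0]
    - [0,0,-3]
    - [0,0,-4]
    - [0,0,-4]
  dr:
    - [0,0,0]
    - [0,0,0]
    - [0,0,0]
    - [0,0,0]
    - [0,0,0]

```text
time: 14.85
position: [0.61, 0.2208, 0.1017]
tool_rot: [-0.175, -3.134, 0.003]
ft_force: [0.2, 0.8, 0.6]
grip_width: 0.003
```

>>> move_arm:
  jaw: [255,255,255,255,255]
  slide:
    - [3,-3,-3]
    - [3,-3,-3]
    - [0,-4,0]
    - [0,-4,0]
    - [0,0,0]
  dr:
    - [0,0,0]
    - [0,0,0]
    - [0,0,0]
    - [0,0,0]
    - [0,0,0]

```text
time: 15.35
position: [0.5379, 0.083, 0.1594]
tool_rot: [-0.191, -3.135, 0.008]
ft_force: [0.8, -0.5, -0.0]
grip_width: 0.006
```

```bash
python3 pos.py; python3 look.py d1
python3 - <<'E'
from h import *
im,d=get_image('scene');save('d1s.png',im)
E
```

```text
R hob-rel mm -11.2 178.9
L hob-rel mm -11.4 -121.3
[0.5379 0.083  0.1594] [ 0.8 -0.5 -0. ] 15.35
```

View pics/d1.png

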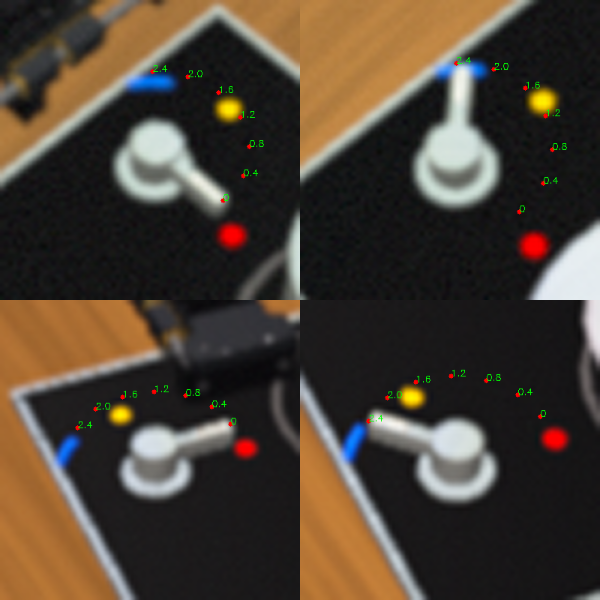

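View pics/d1s.png

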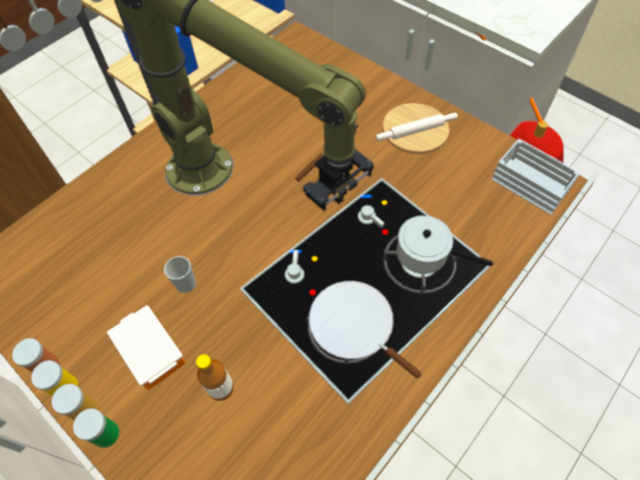

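View pics/d1w.png

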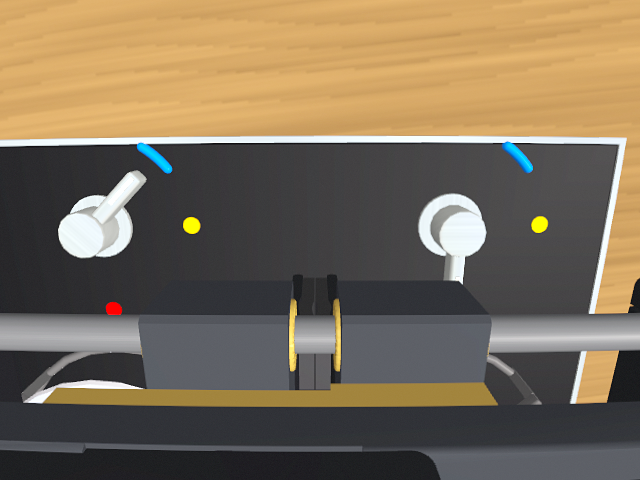

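Left tap points at the red dot and right tap into the blue arc's middle; pans and other items look unmoved, and the arm is clear. One numeric check, then I hand in.

```bash
python3 ang.py R; python3 ang.py L; python3 -c "
from bench import *
print(close_job())"
```

```text
831 67.7 2.335
26 157 2.332 [2.144 2.532]
34 152 2.327 [2.202 2.499]
42 154 2.334 [2.227 2.459]
50 156 2.334 [2.243 2.447]
58 176 2.337 [2.252 2.437]
66 36 2.352 [2.284 2.405]
189 37.7 -0.033
26 143 -0.03 [-0.204  0.175]
34 46 -0.04 [-0.165  0.142]
the job is handed in; nothing more can be done
None
```

The job is handed in at about 15.5 s of the 58 s allowed. The saucepan's tap is at off and the tava's tap points into the simmer arc. With the gripper shut, I pushed each tap round with the fingertips and pinched neither.

- **Tava's tap (right):** it went anticlockwise from about 0.9 to about 2.34 rad, inside the blue arc (2.23 to 2.57), and was never turned towards off. While the finger was still on it, the depth reading was about 2.37.
- **Saucepan's tap (left):** it went clockwise from about 1.4 rad to the hard stop. The finger stopped moving and the wrist force rose to about 6.5 N, the highest reading at the end of any move. The final depth reading was about -0.03 rad, i.e. off.
- **Everything else:** in the last pictures the arm points at the red dot, and the pans and other items look unmoved. I checked those by eye only, not by measurement. The arm is clear of everything.

**Fingertip height:** the first sweep on the tava's tap passed over the arm without touching it. The depth images showed the shut fingertips about 30 mm above the reported tool point. I lowered the tool by that much, checked the height again, and both pushes then worked.

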